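# Unclip the spent water filter cassette and hold it over the washing-up bowl to drain

### The job

The blue cassette in the countertop water filter is spent: squeeze its two side catches together between the fingers so that it unclips, lift it straight up out of its bay and carry it over the green washing-up bowl to drip. Finish holding it there, still pinched by its catches, upright and still, well inside the bowl's outline, its bottom about a hand's breadth above the rim. Leave the white cassette seated and do not disturb the bowl, glass, mug or soap.

Things in the scene. Friction and masses are not known exactly. Their poses are not given: they have to be found in the camera images.
- filter_unit: Countertop water filter, white box 110 mm (its x) by 200 mm (its y) by 120 mm high, fixed. Origin: centre of its underside. Two open-topped bays, centred at y = -50 and y = +35 mm (x = 0), hold one cassette each; which is which varies. Bay floor 45 mm, rim 120 mm above the counter; 1.5 mm play round a cassette. Apart from the cassettes and the spout head nothing rises above the rim.
- blue_cassette: Spent cassette, 45 mm (its x) by 56 mm (its y) by 120 mm high, white body, blue cap and catches, 0.2 to 0.45 kg. Origin: centre of its body's underside (two spigots reach 8 mm lower), z up, axes parallel to the unit's. Seated, the origin is 45 mm above the counter, its top 45 mm above the bay's rim. A sprung catch lies in each of its two 56 mm wide faces (-x and +x).
- blue_pinch (a point): Point midway between the blue finger pads, on the cassette's axis, 102 mm above its origin (147 mm above the counter when seated): centre the fingers here, closing along the cassette's x. Each ribbed pad is 26 mm wide (y) and reaches from 86 to 118 mm above the origin, so it starts 11 mm above the bay's rim. Over the pads: 61 mm at rest, 45 mm pressed home, then flat and parallel.
- blue_catch_front (a joint): Catch on the -x face: an upright arm hinged 12 mm above the cassette's origin, pad at its top. 0 rad at rest, 0.09 rad pressed fully in. Its hook sits under a lip of the bay and locks the cassette until the pad is pressed in by about three quarters; full press takes about 8 N at the pad. Pressed home against its stop, the pads carry the cassette.
- blue_catch_back (a joint): The same catch on the +x face: 0 rad at rest (locked), 0.09 rad pressed fully in. Both catches must be pressed together to free the cassette, and spring out when let go.
- white_cassette: The other cassette, same shape and size, all white, in the other bay, its centre 85 mm from the blue one along the unit's y. To be left seated.
- bowl: Green round plastic washing-up bowl, open on top, 300 mm across at the rim (grip lugs 20 mm more on its -x and +x sides), 230 mm at the foot, 110 mm high, 4 mm walls, loose on the counter. Origin: centre of its underside.
- glass: Clear drinking glass, 68 mm across, 92 mm high, standing under the spout. Origin at the centre of its underside. Leave alone.
- soap: Amber pump bottle of dish soap, 64 mm across, 189 mm high. Origin at the centre of its underside. Leave alone.
- mug: Blue mug, 82 mm across, 95 mm high, handle on its +y side. Origin at the centre of its underside. Leave alone.
- spout_tip (a point): Lower end of the spout, 103 mm above the counter, at y = +152 mm of the filter unit. The dark head that carries the spout starts at the unit's y = +70 mm and is 146 mm high (tap paddle 148 mm), 100 mm wide; the spout reaches to y = +167 mm.

How it is judged (in metres and radians):
On the way, in this order (a step that is already met when the one before it is completed fails the run):
1. both catches of the blue cassette are pressed in by the fingers while it still sits in its bay (value of joint each of blue_catch_front, blue_catch_back above 0.065 rad and contact force between the fingers and blue_cassette above 3 N and z of blue_cassette in the frame of filter_unit below 0.055 m), for 0.1 s.
2. the blue cassette is lifted clear out of its bay, pinched by its catches (z of blue_cassette in the frame of filter_unit above 0.13 m and value of joint each of blue_catch_front, blue_catch_back above 0.065 rad and contact force between the fingers and blue_cassette above 3 N), for 0.1 s.
At the end, for the whole second after the job is handed in: Blue cassette still in the fingers, both catches over 0.065 rad, tilt under 0.3 rad, its axis within 100 mm of the bowl's centre, underside 20 to 170 mm above the bowl's rim, at rest, touching neither bowl nor unit. White cassette moved under 10 mm, bowl 30 mm, glass, soap and mug 20 mm (horizontal distance between blue_cassette and bowl below 0.1 m and z of blue_cassette in the frame of bowl between 0.13 and 0.28 m and angle between blue_cassette's own z axis and vertical below 0.3 rad and linear speed of blue_cassette below 0.04 m/s and value of joint each of blue_catch_front, blue_catch_back above 0.065 rad and contact force between the fingers and blue_cassette above 3 N and contact force between blue_cassette and bowl below 0.3 N and contact force between blue_cassette and filter_unit below 0.3 N and distance of white_cassette from where it was at the start of the episode below 0.01 m and distance of bowl from where it was at the start of the episode below 0.03 m and distance of each of glass, soap, mug from where it was at the start of the episode below 0.02 m); the arm keeps its last pose, push and grip.
It fails at once if the white cassette is pulled up or pushed out of place (distance of white_cassette from where it was at the start of the episode above 0.01 m).
It fails at once if the washing-up bowl is shoved (distance of bowl from where it was at the start of the episode above 0.03 m).
It fails at once if the glass, the soap or the mug is knocked away or over (distance of any of glass, soap, mug from where it was at the start of the episode above 0.02 m or angle between any of glass, soap, mug's own z axis and vertical above 0.3 rad).
It also fails if it takes over 43 s, if anything falls off the work surface, if the arm or the gripper's body presses on something with over 40 N, if the wrist force passes 120 N, or if a joint passes its speed limit or range.

### The arm

A 7-joint arm with a two-finger parallel gripper is mounted at the origin on the work surface. World frame = base frame: x ahead of the robot, y to its left, z up, the work surface at z = 0. Lengths are in mm, angles in degrees, forces in N, time in s.
With the tool pointing down it reaches from about 350 to 900 mm from the base axis. Payload 7.2 kg.
Tool frame: the origin (TCP) lies on the centre line of the jaws, within the pads' length; the fingertips stand 19 mm ahead of it and the grasp point (between the pads) is the TCP; y points along the fingers, z is the direction in which the jaws open and shut, and the axes are right-handed (so a half turn about y gives the same grasp; the last joint's range is limited). The gripper opens to 88 mm and grips with 3 to 60 N. Pads are 20 mm wide; open, the fingers measure 115 mm over their backs; the gripper's body (75 mm by 178 mm) begins 61 mm behind the grasp point.
Start: joints at [63.071, 23.554, -0.728, 91.456, 0.321, 64.991, -4.71], TCP at [244.411, -575.233, 205.153] pointing down, gripper open.
Joint ranges: [-169.25, 169.25], [-16.82, 113.86], [-84.01, 82.57], [7.8, 145.47], [-59.2, 239.2], [7.22, 106.19], [-163.78, 163.78]. Speed limits (degrees/s): [136.94, 136.94, 172.46, 172.46, 180, 180, 180].

### API

Orientations are given as [roll, pitch, yaw] about the fixed x, y, z axes, in that order (R = Rz(yaw) Ry(pitch) Rx(roll)).
In Python, from plant import sense, read_camera, get_calibration, hand_in gives the robot as it stands.
- The arm moves only by the tool jog_arm, never from a script. Its argument "deltas" is a list of rows, each an object with "travel": the shift along the tool's x, y, z in mm, a list of three; "twist": the turn, a rotation vector about the tool's x, y, z in rad, a list of three; "grip": the opening, from 0 (shut) to 1 (fully open). A call has 1 to 8 rows; each row shifts and turns the commanded pose from where the row before left it, along the tool's axes as they then stand; what a row does not reach is not made up. A row lasts 1/8 s, in which the tool goes at most 62.5 mm and 10.7 degrees, less where a joint would pass 70% of its speed; a pose out of reach is approached as far as the arm can. A call is refused whole if a number of a shift passes 62.5 or a number of a turn 0.188, either way. A call with a gripper value outside its range is refused whole. The fingers move at their own pace and stop on an object; "grip_force" is the grip in N (left out, the last holds). Time passes only in rows, so rows that do not move let the fingers close. It gives the time, the measured TCP pose, the force and the opening at its end, in the units of the state.
- sense(): the state, without advancing time (a new reading comes with each control period).
- read_camera(name): name is "side" or "top" or "wrist"; returns the picture (384x512x3 uint8, red, green, blue); there is no depth.
- get_calibration(name): a dict with "mtx" (3x3 intrinsics, pixels), "world_from_camera" (4x4, takes a point from camera to world coordinates). Camera axes: x right, y down, z forward; pixel columns grow to the right and rows downward; lengths in mm; the calibration is good to about 2 mm. A picture is of the moment at which its call begins: read the wrist's pose just before it. get_calibration takes no time and is no camera call; for the wrist camera it gives the pose at the moment of the call.
- hand_in(): hands the job in, once; it reports no verdict.
The state is a dict: "clock": time; "qpos": joint angles; "dq": joint speeds; "joint_efforts": joint torques, N m; "ee_pos": TCP position; "tool_rot": TCP orientation; "wrist_force": force on the tool from outside, world axes, zero at the start; "ft_torque": the same for the moment, N m; "finger_gap": opening from 0.0 (shut) to 1.0 (fully open).
Only numpy, scipy, OpenCV 4.12 (cv2) and the standard library are available. Lean on these libraries where they do the work, as an engineer would, in place of code of your own. Each camera call takes 0.05 s, during which the arm holds its last target. There are 200 camera calls.

## Working session

There is one attempt and no reset: what is moved stays moved. The work goes in short steps, Python scripts to look and compute and a tool call to move; the robot and the scene stay as the last step left them, time stands still between calls to the robot, and variables do not carry over. Pictures are saved under pics/ and viewed, about 8 in all and at most 12, crops included, and the job is handed in when it is done.

Besides the shell and the picture viewer there is one more tool, called after "Request:" as a command line: name --argument value ..., lists and objects as JSON in quotes. jog_arm: Moves the arm, as the interface text tells. Its arguments: {"type":"object","properties":{"deltas":{"type":"array","items":{"type":"object","properties":{"travel":{"type":"array","items":{"type":"number"}},"twist":{"type":"array","items":{"type":"number"}},"grip":{"type":"number"}}}},"grip_force":{"type":"number"}},"required":["deltas"]}

```bash
mkdir -p pics
python3 - <<'E'
from plant import *
import cv2
s=sense();print({k:s[k] for k in('clock','ee_pos','tool_rot','finger_gap')})
for n in('top','side'):
    cv2.imwrite(f'pics/{n}0.png',read_camera(n)[:,:,::-1]);c=get_calibration(n);print(n,c)
E
```

```text
{'clock': 0.0, 'ee_pos': array([ 244.17989979, -574.76669675,  204.33357145]), 'tool_rot': array([-9.00892781e+01, -5.76377251e-03, -1.56976315e+02]), 'finger_gap': 0.9969887771751575}
top {'mtx': array([[420.24383075,   0.        , 259.41305437],
       [  0.        , 420.24383075, 188.32501287],
       [  0.        ,   0.        ,   1.        ]]), 'world_from_camera': array([[-7.64925453e-03, -9.89794687e-01,  1.42295347e-01,
         5.14353889e+02],
       [-9.99955442e-01,  8.35851988e-03,  4.38738789e-03,
         2.79352780e+01],
       [-5.53199171e-03, -1.42255446e-01, -9.89814521e-01,
         1.02873663e+03],
       [ 0.00000000e+00,  0.00000000e+00,  0.00000000e+00,
         1.00000000e+00]])}
side {'mtx': array([[363.66267604,   0.        , 250.32049189],
       [  0.        , 363.66267604, 193.30278759],
       [  0.        ,   0.        ,   1.        ]]), 'world_from_camera': array([[-9.24935436e-01, -2.89288397e-01,  2.46590069e-01,
         4.15412741e+02],
       [-3.79999051e-01,  7.20325362e-01, -5.80286217e-01,
         5.28985400e+02],
       [-9.75501109e-03, -6.30431278e-01, -7.76183769e-01,
         7.61494061e+02],
       [ 0.00000000e+00,  0.00000000e+00,  0.00000000e+00,
         1.00000000e+00]])}
```

View pics/top0.png

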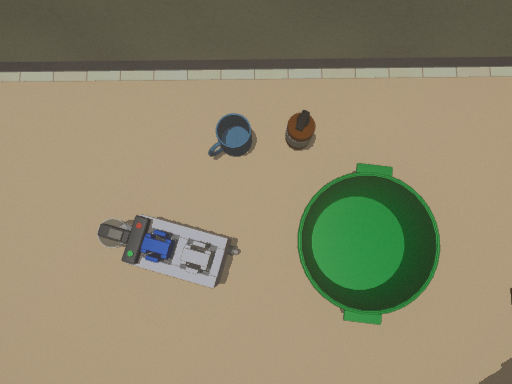

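View pics/side0.png

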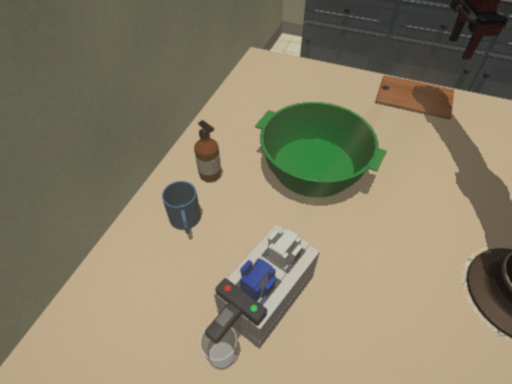

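The top view shows the unit at about (180,250). The blue cassette is next to the dark spout head at (157,246), the white one is at (197,257) and the bowl is at (368,242). The mug and soap are near the back wall, and the side view agrees. Next I'll zoom in to measure the unit.

```bash
cat > h.py <<'E'
import numpy as np, cv2
from plant import *
def ray(n,uv,z,c=None):
    c=c or get_calibration(n);T=c['world_from_camera']
    d=T[:3,:3]@np.linalg.solve(c['mtx'],[uv[0],uv[1],1.]);o=T[:3,3]
    return o+d*(z-o[2])/d[2]
def proj(n,P,c=None):
    c=c or get_calibration(n);T=np.linalg.inv(c['world_from_camera'])
    p=c['mtx']@(T[:3,:3]@np.asarray(P,float)+T[:3,3]);return p[:2]/p[2]
E
python3 - <<'E'
from h import *
im=cv2.imread('pics/top0.png')
cv2.imwrite('pics/topc.png',cv2.resize(im[205:295,90:245],None,fx=5,fy=5,interpolation=cv2.INTER_CUBIC))
i=im.astype(int);b,g,r=i[...,0],i[...,1],i[...,2]
m=((b>r+50)&(b>g+50)).astype(np.uint8);m[:,:120]=0;m[:,200:]=0;m[:205]=0
v,u=np.nonzero(m);print('blue',len(u),u.mean(),v.mean(),cv2.minAreaRect(np.c_[u,v].astype(np.float32)),ray('top',(u.mean(),v.mean()),162))
m=((g>b+40)&(g>r+40)).astype(np.uint8);m[:,:280]=0
v,u=np.nonzero(m);h=cv2.convexHull(np.c_[u,v].astype(np.float32))
P=np.array([ray('top',p,110)[:2] for p in h[:,0]]);print('bowl',P.min(0),P.max(0),cv2.minAreaRect(P.astype(np.float32)))
E
```

```text
blue 481 155.16424116424116 245.68814968814968 ((155.17837524414062, 245.67027282714844), (26.761816024780273, 30.879018783569336), 17.10272979736328) [522.16785367 246.0123449  162.        ]
bowl [ 355.41672925 -356.26597476] [701.50542078 -50.42896881] ((529.0667724609375, -202.513671875), (305.6226501464844, 306.013916015625), 42.604042053222656)
```

View pics/topc.png

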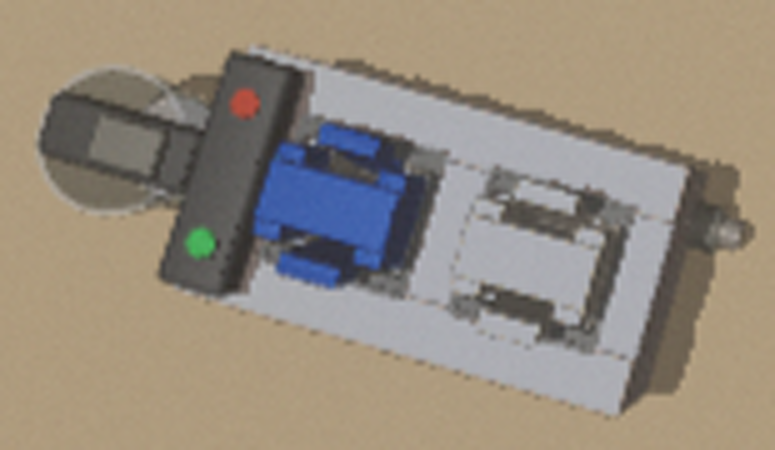

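Run:
```python
from h import *
f=lambda x,y:(x/5+90-.4,y/5+205-.4)
q={k:ray('top',f(*p),z)[:2] for k,p,z in [('BR',(690,167),120),('FR',(618,414),120),('pb',(350,138),163),('pf',(309,268),163),('wb',(549,193),163),('wf',(507,330),163)]}
for k,v in q.items():print(k,v.round(1))
B,F=q['BR'],q['FR'];print('len',np.linalg.norm(B-F))
for a,b in(('FR','BR'),('pf','pb'),('wf','wb')):
    d=q[b]-q[a];print(a,np.linalg.norm(d),np.degrees(np.arctan2(d[1],d[0])),(q[a]+q[b])/2)
bl=(q['pb']+q['pf'])/2;wh=(q['wb']+q['wf'])/2;d=bl-wh;print('85?',np.linalg.norm(d),'yaw',np.degrees(np.arctan2(d[1],d[0]))-90)
ex=(B-F)/np.linalg.norm(B-F);ey=np.array([-ex[1],ex[0]]);print('blue from corners',(B+F)/2+135*ey)
# edge line back long side: tops (330,65)->(690,167)
a,b=[ray('top',f(*p),120)[:2] for p in((330,68),(690,167))];d=a-b;print('long edge yaw',np.degrees(np.arctan2(d[1],d[0]))-90)
```

```text
BR [537.7 101.2]
FR [434.2 131.3]
pb [549.5 237.4]
pf [497.  252.7]
wb [526.5 155.3]
wf [471.6 171.7]
len 107.82270286513484
FR 107.82270286513484 -16.229131999683624 [485.95974619 116.22203136]
pf 54.75016686370942 -16.264485990181587 [523.25594818 245.06771388]
wf 57.30558561550152 -16.56116586913362 [499.0400919  163.50368837]
85? 85.08288872036871 yaw -16.535829575279195
blue from corners [523.68945583 245.84251204]
long edge yaw -15.67618953424423
```

Several independent measurements agree: the blue cassette is at about (523.5, 245.4) with yaw −16.3°, and the bowl is at about (528, −203). I'll raise and turn the tool, then cross over.

Request:
jog_arm --deltas '[{"travel":[0,-20,0],"twist":[0,-0.177,0],"grip":1},{"travel":[0,-20,0],"twist":[0,-0.177,0],"grip":1},{"travel":[0,-20,0],"twist":[0,-0.177,0],"grip":1},{"travel":[0,-20,0],"twist":[0,-0.177,0],"grip":1},{"travel":[0,-20,0],"twist":[0,-0.177,0],"grip":1},{"travel":[-50,0,2],"twist":[0,0,0],"grip":1},{"travel":[-50,0,2],"twist":[0,0,0],"grip":1},{"travel":[-50,0,2],"twist":[0,0,0],"grip":1}]'

```text
clock: 1.1
ee_pos: [292.4, -431.3, 304.7]
tool_rot: [-90.0, 0.0, -106.3]
wrist_force: [0.3, -0.5, 0.3]
finger_gap: 1.001
```

Request:
jog_arm --deltas '[{"travel":[-55,0,2],"twist":[0,0,0],"grip":1},{"travel":[-55,0,2],"twist":[0,0,0],"grip":1},{"travel":[-55,0,2],"twist":[0,0,0],"grip":1},{"travel":[-55,0,2],"twist":[0,0,0],"grip":1},{"travel":[-55,0,2],"twist":[0,0,0],"grip":1},{"travel":[-55,0,2],"twist":[0,0,0],"grip":1},{"travel":[-55,0,2],"twist":[0,0,0],"grip":1},{"travel":[-55,0,2],"twist":[0,0,0],"grip":1}]'

```text
clock: 2.1
ee_pos: [430.9, -13.4, 305.2]
tool_rot: [-90.0, -0.0, -106.3]
wrist_force: [0.7, -0.4, -0.0]
finger_gap: 0.996
```

Request:
jog_arm --deltas '[{"travel":[-55,0,3],"twist":[0,0,0],"grip":1},{"travel":[-55,0,3],"twist":[0,0,0],"grip":1},{"travel":[-55,0,3],"twist":[0,0,0],"grip":1},{"travel":[-55,0,3],"twist":[0,0,0],"grip":1},{"travel":[-54,0,4],"twist":[0,0,0],"grip":1},{"travel":[0,50,0],"twist":[0,0,0],"grip":1},{"travel":[0,0,0],"twist":[0,0,0],"grip":1}]'

```text
clock: 2.98
ee_pos: [521.1, 242.5, 251.7]
tool_rot: [-90.3, -0.3, -106.2]
wrist_force: [-0.5, -0.6, -0.4]
finger_gap: 1.0
```

Run:
```python
from h import *
s=sense();print(s['ee_pos'],s['tool_rot'],s['clock'])
c=get_calibration('wrist');print(c)
im=np.ascontiguousarray(read_camera('wrist')[:,:,::-1]);cv2.imwrite('pics/w1.png',im)
R=lambda x,y:(523.5+.960*x+.281*y,245.4-.281*x+.960*y)
for x,y,z in[(-30.5,0,163),(30.5,0,163),(0,0,165)]: print(x,proj('wrist',(*R(x,y),z),c))
```

```text
[521.05756805 242.45506154 251.66838318] [ -90.32150453   -0.26873598 -106.1988682 ] 2.975
{'mtx': array([[333.96310069,   0.        , 253.46617189],
       [  0.        , 333.96310069, 191.741247  ],
       [  0.        ,   0.        ,   1.        ]]), 'world_from_camera': array([[ 9.60276328e-01, -2.64351219e-01, -8.93745351e-02,
         5.46538716e+02],
       [-2.79006346e-01, -9.15266151e-01, -2.90591348e-01,
         3.22534436e+02],
       [-4.98330965e-03,  3.03984055e-01, -9.52664086e-01,
         4.31281072e+02],
       [ 0.00000000e+00,  0.00000000e+00,  0.00000000e+00,
         1.00000000e+00]])}
-30.5 [217.97733725 185.81915253]
30.5 [290.73934618 186.06215775]
0 [254.33595742 186.6308276 ]
```

View pics/w1.png

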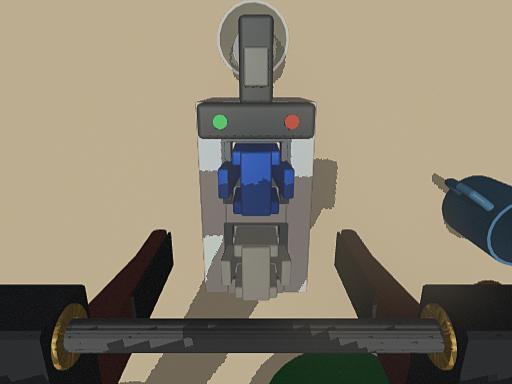

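The wrist view shows the blue cassette with pads at columns 218–295 and rows 163–199. The prediction was column 254 against about 256 seen. I'll zoom in to refine this.

Run:
```python
from h import *
im=cv2.imread('pics/w1.png')
c=get_calibration('wrist')
R=lambda x,y:(523.5+.960*x+.281*y,245.4-.281*x+.960*y)
cr=cv2.resize(im[130:230,200:312],None,fx=6,fy=6,interpolation=cv2.INTER_CUBIC)
# predicted: pad tops outer corners z=163 (red), pad bottoms z=131 outer (yellow), cap top corners z=165 (green)
for pts,col in(([(sx*30.5,sy*13,163) for sx in(-1,1) for sy in(-1,1)],(0,0,255)),([(sx*30.5,sy*13,131) for sx in(-1,1) for sy in(-1,1)],(0,255,255)),([(sx*55,sy,120) for sx in(-1,1) for sy in(20,)],(255,0,255))):
    for x,y,z in pts:
        p=(proj('wrist',(*R(x,y),z),c)-[200,130]+.5)*6;cv2.circle(cr,tuple(int(v) for v in p),4,col,1)
cv2.imwrite('pics/w1c.png',cr)
i=im.astype(int);m=(i[...,0]>i[...,2]+30)&(i[...,0]>i[...,1]+20);m[:,340:]=0
for r in(168,175,182,189,195):
    u=np.nonzero(m[r])[0];print(r,u.min(),u.max(),(u.min()+u.max())/2)
```

```text
168 240 284 262.0
175 218 293 255.5
182 218 293 255.5
189 219 293 256.0
195 219 292 255.5
```

View pics/w1c.png

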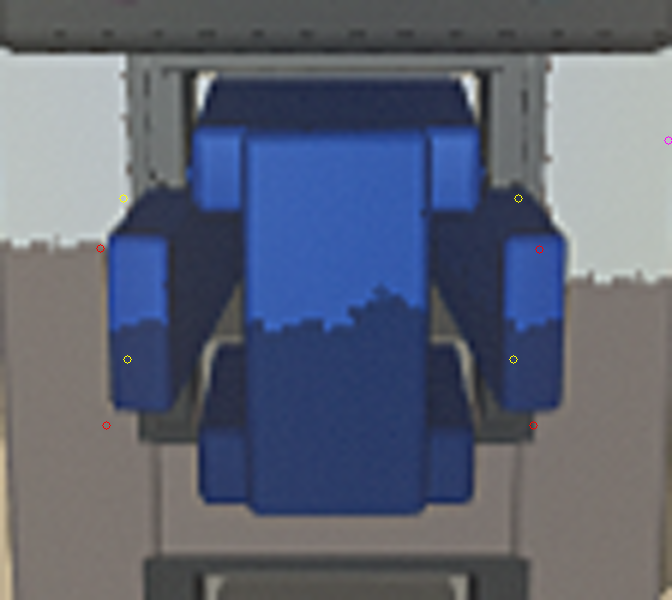

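The arm was still settling when I took that picture, so I'll measure again at rest.

Run:
```python
from h import *
from scipy.optimize import least_squares
for k in range(4): read_camera('wrist')
s=sense();print(s['ee_pos'],s['tool_rot'],s['clock'])
c=get_calibration('wrist')
im=np.ascontiguousarray(read_camera('wrist')[:,:,::-1]);cv2.imwrite('pics/w2.png',im)
i=im.astype(int);m=((i[...,0]>i[...,2]+30)&(i[...,0]>i[...,1]+20)).astype(np.uint8);m[:,340:]=0
v,u=np.nonzero(m);print(u.min(),u.max(),v.min(),v.max())
for r in(180,190):
    w=np.nonzero(m[r])[0];print(r,w.min(),w.max())
    for e in(w.min(),w.max()+1): print(ray('wrist',(e-.5,r),163,c))
R=lambda x,y:(523.5+.960*x+.281*y,245.4-.281*x+.960*y)
cr=cv2.resize(im[130:230,200:312],None,fx=6,fy=6,interpolation=cv2.INTER_CUBIC)
for x,y,z in[(sx*30.5,sy*13,163) for sx in(-1,1) for sy in(-1,1)]:
    p=(proj('wrist',(*R(x,y),z),c)-[200,130]+.5)*6;cv2.circle(cr,tuple(int(t) for t in p),4,(0,0,255),1)
cv2.imwrite('pics/w2c.png',cr)
```

```text
[523.81753511 243.19764929 257.08938808] [-8.98673295e+01  7.54137417e-02 -1.06352039e+02] 3.225
215 289 145 215
180 215 288
[495.64778527 259.55630203 163.        ]
[556.05047857 241.77606711 163.        ]
190 215 288
[492.84541318 251.10678025 163.        ]
[553.81051211 233.15472805 163.        ]
```

View pics/w2c.png

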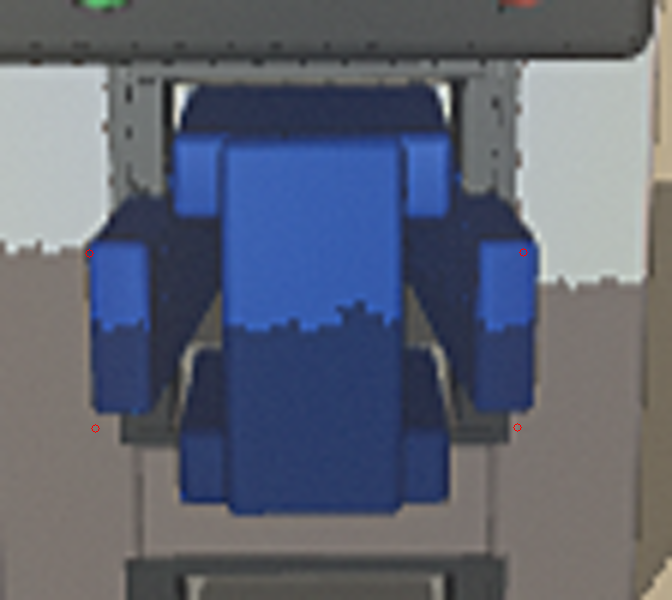

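Residuals at rest are about +1 mm in x and +2 mm in y, so I take the pinch axis as (524.6, 246.4). I'll descend partway and let the arm settle.

Request:
jog_arm --deltas '[{"travel":[-3,30,0],"twist":[0,0,0],"grip":1},{"travel":[0,30,0],"twist":[0,0,0],"grip":1},{"travel":[0,0,0],"twist":[0,0,0],"grip":1},{"travel":[0,0,0],"twist":[0,0,0],"grip":1}]'

```text
clock: 3.78
ee_pos: [524.5, 246.7, 196.8]
tool_rot: [-89.9, 0.1, -106.3]
wrist_force: [0.0, -0.2, 0.7]
finger_gap: 0.998
```

Run:
```python
from h import *
P=[]
for k in range(6): read_camera('wrist');s=sense();P.append(np.r_[s['ee_pos'],s['tool_rot']])
P=np.array(P);print(P.mean(0).round(2),P.std(0).round(2),s['clock'])
d=np.array([524.6,246.4])-P.mean(0)[:2];a=np.radians(-106.3);print('tool x',d@[np.cos(a),np.sin(a)],'tool z',d@[-np.sin(a),np.cos(a)])
```

```text
[ 5.2439e+02  2.4672e+02  1.9649e+02 -8.9910e+01  7.0000e-02 -1.0628e+02] [0.19 0.12 0.4  0.02 0.02 0.  ] 4.075
tool x 0.24597028630718 tool z 0.2855504496442933
```

Request:
jog_arm --deltas '[{"travel":[0,20,0],"twist":[0,0,0],"grip":1},{"travel":[0,20,0],"twist":[0,0,0],"grip":1},{"travel":[0,9,0],"twist":[0,0,0],"grip":1},{"travel":[0,0,0],"twist":[0,0,0],"grip":1},{"travel":[0,0,0],"twist":[0,0,0],"grip":1}]'

```text
clock: 4.7
ee_pos: [524.0, 246.7, 146.4]
tool_rot: [-90.0, 0.0, -106.3]
wrist_force: [-0.6, 0.7, 0.9]
finger_gap: 1.002
```

Request:
jog_arm --deltas '[{"travel":[0,0,0],"twist":[0,0,0],"grip":0.68},{"travel":[0,0,0],"twist":[0,0,0],"grip":0.6},{"travel":[0,0,0],"twist":[0,0,0],"grip":0.5},{"travel":[0,0,0],"twist":[0,0,0],"grip":0.4},{"travel":[0,0,0],"twist":[0,0,0],"grip":0.3},{"travel":[0,0,0],"twist":[0,0,0],"grip":0.3},{"travel":[0,0,0],"twist":[0,0,0],"grip":0.3},{"travel":[0,0,0],"twist":[0,0,0],"grip":0.3}]' --grip_force 30

```text
clock: 5.7
ee_pos: [523.7, 246.4, 146.1]
tool_rot: [-90.0, -0.0, -106.3]
wrist_force: [-0.8, 0.1, 0.1]
finger_gap: 0.3
```

The gap reads 0.30, well below the 0.51 I'd expect with the catches pressed home. Something is off, so I'll look before going on.

Run:
```python
from h import *
s=sense();print(s['finger_gap'],s['wrist_force'])
a=read_camera('wrist')[:,:,::-1][130:384,120:400];b=read_camera('side')[:,:,::-1][200:350,190:340]
cv2.imwrite('pics/g.png',np.hstack([cv2.resize(a,(440,400)),cv2.resize(b,(360,400),interpolation=cv2.INTER_CUBIC)]))
print(s['joint_efforts'])
```

```text
0.30038149518677204 [-0.80297924  0.0646663   0.12804501]
[ 1.80145176e-01 -5.43299711e+01 -1.01422566e+01 -2.60247284e+01
  1.04738299e-01 -1.62774813e-01 -4.64210141e-03]
```

View pics/g.png

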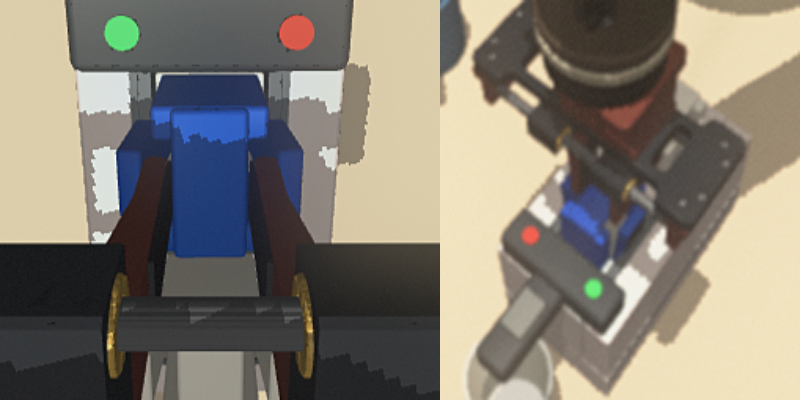

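Run:
```python
from h import *
s=sense();c=get_calibration('wrist')
from scipy.spatial.transform import Rotation as Ro
T=Ro.from_euler('xyz',s['tool_rot'],degrees=True).as_matrix();p=s['ee_pos']
f=lambda q:((q[0]-120)*440/280,(q[1]-130)*400/254)
for l in[(0,0,0),(0,19,0),(-10,19,13),(10,19,13),(-10,19,-13),(10,19,-13),(-10,0,13),(10,0,13)]: print('tool',l,np.round(f(proj('wrist',p+T@np.array(l,float),c)),0))
R=lambda x,y:(524.6+.960*x+.281*y,246.4-.281*x+.960*y)
for l in[(30.5,13,163),(-30.5,13,163),(30.5,-13,163),(-30.5,-13,163),(0,28,165),(0,-28,165)]: print('scene',l,np.round(f(proj('wrist',(*R(*l[:2]),l[2]),c)),0))
print(c['world_from_camera'][:3,3], p)
# top camera hand pics
im=read_camera('top')[:,:,::-1];cv2.imwrite('pics/t2.png',cv2.resize(im[170:320,70:270],None,fx=4,fy=4,interpolation=cv2.INTER_CUBIC))
```

```text
tool (0, 0, 0) [206. 165.]
tool (0, 19, 0) [207. 146.]
tool (-10, 19, 13) [239. 123.]
tool (10, 19, 13) [238. 168.]
tool (-10, 19, -13) [174. 123.]
tool (10, 19, -13) [175. 168.]
tool (-10, 0, 13) [242. 140.]
tool (10, 0, 13) [241. 189.]
scene (30.5, 13, 163) [299. 151.]
scene (-30.5, 13, 163) [118. 150.]
scene (30.5, -13, 163) [296. 219.]
scene (-30.5, -13, 163) [122. 219.]
scene (0, 28, 165) [209. 110.]
scene (0, -28, 165) [209. 259.]
[548.09768323 325.97378366 326.12877275] [523.66872235 246.44796923 146.09805032]
```

Run:
```python
from h import *
from scipy.spatial.transform import Rotation as Ro
s=sense();T=Ro.from_euler('xyz',s['tool_rot'],degrees=True).as_matrix();p=s['ee_pos']
im=np.ascontiguousarray(read_camera('side')[:,:,::-1])
x0,y0,x1,y1,k=205,215,310,335,5
cr=cv2.resize(im[y0:y1,x0:x1],None,fx=k,fy=k,interpolation=cv2.INTER_CUBIC)
def dot(P,col):
    q=(proj('side',P)-[x0,y0]+.5)*k;cv2.circle(cr,tuple(int(t) for t in q),3,col,1);print(np.round(q))
for l in[(-10,19,13),(-10,19,-13),(10,19,13),(10,19,-13)]: dot(p+T@np.array(l,float),(0,255,255))
for l in[(-10,-40,13),(-10,-40,-13)]: dot(p+T@np.array(l,float),(0,255,0))
R=lambda x,y:(524.6+.960*x+.281*y,246.4-.281*x+.960*y)
for l in[(30.5,13,163),(-30.5,13,163),(30.5,-13,163),(-30.5,-13,163)]: dot((*R(*l[:2]),l[2]),(0,0,255))
cv2.imwrite('pics/s2.png',cr)
```

```text
[221. 333.]
[276. 373.]
[254. 295.]
[309. 334.]
[219. 258.]
[278. 301.]
[175. 266.]
[309. 364.]
[220. 217.]
[353. 311.]
```

View pics/s2.png

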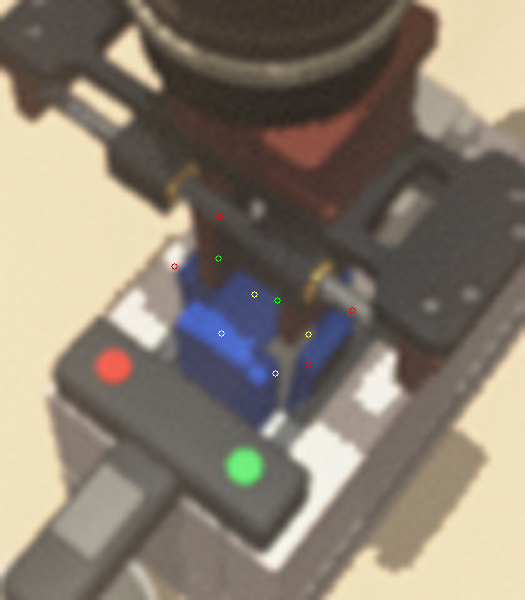

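The fingers closed on nothing. In both views the tips look higher than the reported TCP implies, seemingly above the pads. I'll rise clear and compare the visible tips with the prediction in open air.

Request:
jog_arm --deltas '[{"travel":[0,-30,0],"twist":[0,0,0],"grip":0.3},{"travel":[0,-30,0],"twist":[0,0,0],"grip":0.3},{"travel":[0,0,0],"twist":[0,0,0],"grip":1},{"travel":[0,0,0],"twist":[0,0,0],"grip":1},{"travel":[0,0,0],"twist":[0,0,0],"grip":1}]'

```text
clock: 6.52
ee_pos: [523.4, 245.9, 205.0]
tool_rot: [-90.1, -0.1, -106.3]
wrist_force: [0.5, 0.8, 0.0]
finger_gap: 0.605
```

Run:
```python
from h import *
from scipy.spatial.transform import Rotation as Ro
s=sense();T=Ro.from_euler('xyz',s['tool_rot'],degrees=True).as_matrix();p=s['ee_pos'];print(p,s['finger_gap'],s['wrist_force'])
out=[]
for n,(x0,y0,x1,y1,k) in{'side':(190,190,310,320,4),'wrist':(130,180,380,340,1.25)}.items():
    im=np.ascontiguousarray(read_camera(n)[:,:,::-1])
    cr=cv2.resize(im[y0:y1,x0:x1],None,fx=k,fy=k,interpolation=cv2.INTER_CUBIC)
    def dot(P,col):
        q=(proj(n,P)-[x0,y0]+.5)*k;cv2.circle(cr,tuple(int(t) for t in q),3,col,1);print(n,np.round(q))
    for t in(19,-20):
        for l in[(-10,t,44),(-10,t,-44),(10,t,44),(10,t,-44)]: dot(p+T@np.array(l,float),(0,255,255) if t>0 else (255,255,0))
    out.append(cr)
h=max(o.shape[0] for o in out)
cv2.imwrite('pics/o3.png',np.hstack([cv2.copyMakeBorder(o,0,h-o.shape[0],0,0,0) for o in out]))
```

```text
[523.36304009 245.92702731 205.0195891 ] 0.6050157285961419 [0.51643331 0.78503165 0.04659016]
side [182. 267.]
side [341. 381.]
side [211. 237.]
side [369. 347.]
side [178. 222.]
side [345. 339.]
side [208. 191.]
side [374. 304.]
wrist [239.  36.]
wrist [66. 36.]
wrist [237.  72.]
wrist [68. 72.]
wrist [257.  68.]
wrist [47. 68.]
wrist [254. 110.]
wrist [ 50. 110.]
```

View pics/o3.png

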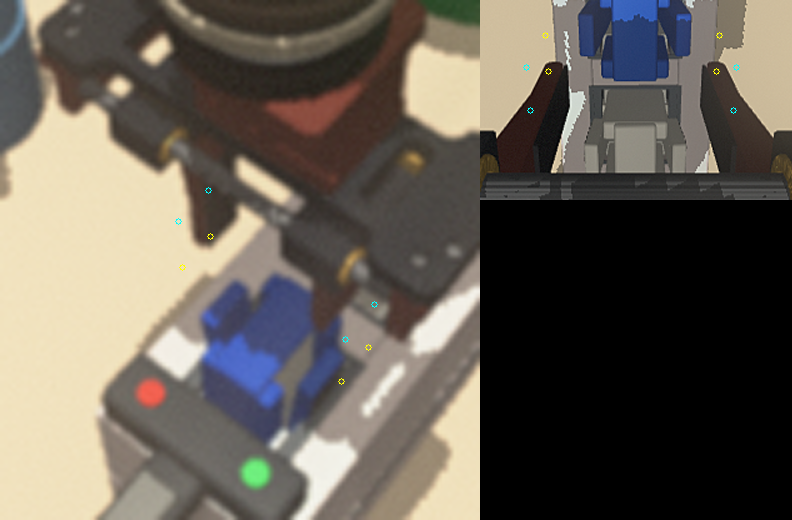

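Run:
```python
from h import *
from scipy.optimize import least_squares
from scipy.spatial.transform import Rotation as Ro
s=sense();T=Ro.from_euler('xyz',s['tool_rot'],degrees=True).as_matrix();p=s['ee_pos'];print(p,s['finger_gap'])
for a,b in(((210,245),(222,66)),((315,325),(83,65))):
    A=np.array(a)/4+[190,190]-.5;B=np.array(b)/1.25+[130,180]-.5
    r=least_squares(lambda X:np.r_[proj('side',X)-A,proj('wrist',X)-B],p);print(r.x,'tool',T.T@(r.x-p),r.fun)
```

```text
[523.45273745 246.11803361 205.21818956] 0.6920076510928268
[555.13199792 241.1861978  210.63602851] tool [-4.13571734 -5.4587317  31.78599719] [-0.05914867  0.10615706  0.00392243  0.0399047 ]
[497.84803825 263.66149782 221.48895567] tool [ -9.65348595 -16.24475596 -29.5132123 ] [ 0.35873665 -0.55856851 -0.00894    -0.21809012]
```

The stereo fix puts the fingertips about 5–16 mm behind the reported TCP, not 19 mm ahead. That explains closing above the pads. I'll trust what I see over the stated number and do a guarded descent with the jaws open, watching the wrist force for rim contact.

Request:
jog_arm --deltas '[{"travel":[0,25,0],"twist":[0,0,0],"grip":1},{"travel":[0,25,0],"twist":[0,0,0],"grip":1},{"travel":[0,9,0],"twist":[0,0,0],"grip":1},{"travel":[0,3,0],"twist":[0,0,0],"grip":1},{"travel":[0,3,0],"twist":[0,0,0],"grip":1},{"travel":[0,2,0],"twist":[0,0,0],"grip":1},{"travel":[0,0,0],"twist":[0,0,0],"grip":1}]'

```text
clock: 7.5
ee_pos: [524.0, 246.4, 139.4]
tool_rot: [-90.0, 0.0, -106.3]
wrist_force: [-0.8, -0.2, -0.7]
finger_gap: 1.0
```

Run:
```python
from h import *
from scipy.spatial.transform import Rotation as Ro
s=sense();T=Ro.from_euler('xyz',s['tool_rot'],degrees=True).as_matrix();p=s['ee_pos'];print(p,s['finger_gap'],s['wrist_force'])
n,(x0,y0,x1,y1,k)='side',(195,200,315,330,4)
im=np.ascontiguousarray(read_camera(n)[:,:,::-1]);cr=cv2.resize(im[y0:y1,x0:x1],None,fx=k,fy=k,interpolation=cv2.INTER_CUBIC)
for t,col in((19,(0,255,255)),(-10,(0,0,255))):
    for l in[(-10,t,44),(-10,t,-44),(10,t,44),(10,t,-44),(-10,t,-57),(-10,t,57)]:
        q=(proj(n,p+T@np.array(l,float))-[x0,y0]+.5)*k;cv2.circle(cr,tuple(int(v) for v in q),3,col,1)
w=read_camera('wrist')[:,:,::-1][150:384,110:400]
w=cv2.resize(w,None,fx=1.1,fy=1.1)
cv2.imwrite('pics/p4.png',np.hstack([cr,cv2.copyMakeBorder(w,0,cr.shape[0]-w.shape[0],0,0,0)]))
```

```text
[523.95195603 246.42891832 139.41783927] 0.9997774221950382 [-0.75345098 -0.18866599 -0.67966272]
```

View pics/p4.png

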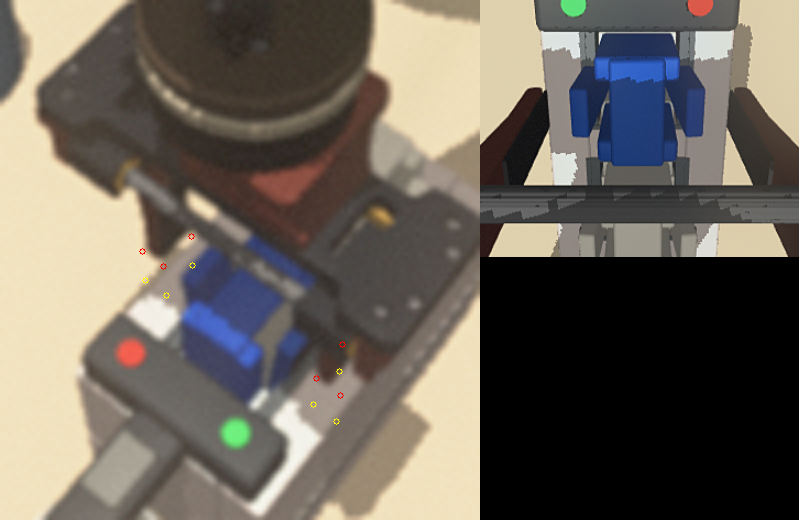

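Still no contact. The tips sit roughly 15 mm behind the TCP, at z≈155. I'll continue down carefully.

Request:
jog_arm --deltas '[{"travel":[0,4,0],"twist":[0,0,0],"grip":1},{"travel":[0,4,0],"twist":[0,0,0],"grip":1},{"travel":[0,4,0],"twist":[0,0,0],"grip":1},{"travel":[0,0,0],"twist":[0,0,0],"grip":1},{"travel":[0,0,0],"twist":[0,0,0],"grip":1}]'

```text
clock: 8.22
ee_pos: [523.8, 246.5, 127.1]
tool_rot: [-90.0, 0.0, -106.3]
wrist_force: [-1.2, 0.0, -0.2]
finger_gap: 1.0
```

Request:
jog_arm --deltas '[{"travel":[0,2,0],"twist":[0,0,0],"grip":1},{"travel":[0,2,0],"twist":[0,0,0],"grip":1},{"travel":[0,2,0],"twist":[0,0,0],"grip":1},{"travel":[0,0,0],"twist":[0,0,0],"grip":1},{"travel":[0,0,0],"twist":[0,0,0],"grip":1}]'

```text
clock: 8.85
ee_pos: [523.8, 246.4, 121.2]
tool_rot: [-90.0, 0.0, -106.3]
wrist_force: [0.2, -0.7, 0.3]
finger_gap: 0.995
```

Request:
jog_arm --deltas '[{"travel":[0,2,0],"twist":[0,0,0],"grip":1},{"travel":[0,2,0],"twist":[0,0,0],"grip":1},{"travel":[0,1,0],"twist":[0,0,0],"grip":1},{"travel":[0,0,0],"twist":[0,0,0],"grip":1}]'

```text
clock: 9.35
ee_pos: [523.8, 246.4, 116.0]
tool_rot: [-90.0, -0.0, -106.3]
wrist_force: [0.6, 0.9, 0.4]
finger_gap: 1.0
```

Request:
jog_arm --deltas '[{"travel":[0,0,0],"twist":[0,0,0],"grip":0.8},{"travel":[0,0,0],"twist":[0,0,0],"grip":0.65},{"travel":[0,0,0],"twist":[0,0,0],"grip":0.5},{"travel":[0,0,0],"twist":[0,0,0],"grip":0.4},{"travel":[0,0,0],"twist":[0,0,0],"grip":0.4},{"travel":[0,0,0],"twist":[0,0,0],"grip":0.4},{"travel":[0,0,0],"twist":[0,0,0],"grip":0.4},{"travel":[0,0,0],"twist":[0,0,0],"grip":0.4}]' --grip_force 30

```text
clock: 10.35
ee_pos: [523.8, 246.6, 117.0]
tool_rot: [-90.0, 0.0, -106.3]
wrist_force: [-2.7, -1.4, 8.1]
finger_gap: 0.487
```

The jaws stopped at 0.487 (43 mm), close to the pressed-home width. Step 1 should be held. Next is a gentle trial lift, watching the force.

Request:
jog_arm --deltas '[{"travel":[0,0,0],"twist":[0,0,0],"grip":0.4},{"travel":[0,-2,0],"twist":[0,0,0],"grip":0.4},{"travel":[0,-2,0],"twist":[0,0,0],"grip":0.4},{"travel":[0,-2,0],"twist":[0,0,0],"grip":0.4},{"travel":[0,0,0],"twist":[0,0,0],"grip":0.4},{"travel":[0,0,0],"twist":[0,0,0],"grip":0.4}]'

```text
clock: 11.1
ee_pos: [523.8, 246.3, 122.0]
tool_rot: [-90.0, -0.0, -106.3]
wrist_force: [0.1, -0.1, -3.4]
finger_gap: 0.488
```

The force is −3.4 N, which fits the weight of a freed cassette. Continuing straight up.

Request:
jog_arm --deltas '[{"travel":[0,-8,0],"twist":[0,0,0],"grip":0.4},{"travel":[0,-10,0],"twist":[0,0,0],"grip":0.4},{"travel":[0,-10,0],"twist":[0,0,0],"grip":0.4},{"travel":[0,-12,0],"twist":[0,0,0],"grip":0.4},{"travel":[0,-12,0],"twist":[0,0,0],"grip":0.4},{"travel":[0,-14,0],"twist":[0,0,0],"grip":0.4},{"travel":[0,-14,0],"twist":[0,0,0],"grip":0.4},{"travel":[0,-15,0],"twist":[0,0,0],"grip":0.4}]'

```text
clock: 12.1
ee_pos: [523.8, 246.4, 218.2]
tool_rot: [-90.0, 0.0, -106.3]
wrist_force: [-0.2, 0.3, -3.8]
finger_gap: 0.486
```

Request:
jog_arm --deltas '[{"travel":[0,-15,0],"twist":[0,0,0],"grip":0.4},{"travel":[0,-15,0],"twist":[0,0,0],"grip":0.4},{"travel":[0,-15,0],"twist":[0,0,0],"grip":0.4},{"travel":[0,-15,0],"twist":[0,0,0],"grip":0.4},{"travel":[0,-10,0],"twist":[0,0,0],"grip":0.4},{"travel":[0,-5,0],"twist":[0,0,0],"grip":0.4},{"travel":[0,0,0],"twist":[0,0,0],"grip":0.4}]'

```text
clock: 12.98
ee_pos: [523.8, 246.4, 292.2]
tool_rot: [-90.0, -0.0, -106.3]
wrist_force: [-0.4, 0.3, -2.8]
finger_gap: 0.49
```

Run:
```python
from h import *
s=sense();print(s['ee_pos'],s['finger_gap'],s['wrist_force'])
a=cv2.resize(read_camera('side')[:,:,::-1][140:350,170:340],None,fx=2.4,fy=2.4,interpolation=cv2.INTER_CUBIC)
w=cv2.resize(read_camera('wrist')[:,:,::-1][110:384,110:400],None,fx=1.3,fy=1.3)
cv2.imwrite('pics/l5.png',np.hstack([a,cv2.copyMakeBorder(w,0,a.shape[0]-w.shape[0],0,0,0)]))
```

```text
[523.82643743 246.38701297 292.2038657 ] 0.4903256462109744 [-0.35645807  0.26718855 -2.82996478]
```

View pics/l5.png

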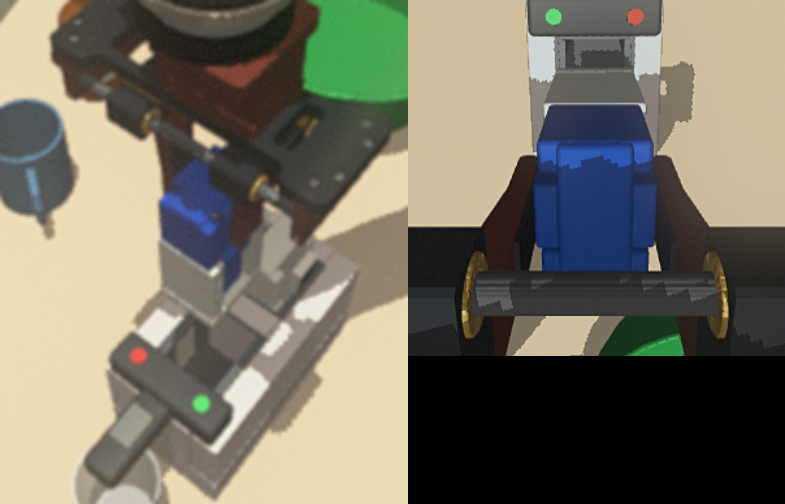

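The cassette is out and upright with its pads pressed flat, its bay is empty and the white cassette is still seated. Its origin should be at z≈221, about 111 mm above the bowl rim. I'll carry it level to the bowl.

Request:
jog_arm --deltas '[{"travel":[10,0,3],"twist":[0,0,0],"grip":0.4},{"travel":[20,0,6],"twist":[0,0,0],"grip":0.4},{"travel":[30,0,9],"twist":[0,0,0],"grip":0.4},{"travel":[30,0,9],"twist":[0,0,0],"grip":0.4},{"travel":[30,0,9],"twist":[0,0,0],"grip":0.4},{"travel":[30,0,9],"twist":[0,0,0],"grip":0.4},{"travel":[30,0,9],"twist":[0,0,0],"grip":0.4},{"travel":[30,0,9],"twist":[0,0,0],"grip":0.4}]'

```text
clock: 14.08
ee_pos: [525.0, 25.3, 291.9]
tool_rot: [-90.0, -0.0, -106.3]
wrist_force: [0.7, -0.2, -4.2]
finger_gap: 0.491
```

Request:
jog_arm --deltas '[{"travel":[30,0,9],"twist":[0,0,0],"grip":0.4},{"travel":[30,0,9],"twist":[0,0,0],"grip":0.4},{"travel":[30,0,9],"twist":[0,0,0],"grip":0.4},{"travel":[30,0,9],"twist":[0,0,0],"grip":0.4},{"travel":[30,0,9],"twist":[0,0,0],"grip":0.4},{"travel":[30,0,9],"twist":[0,0,0],"grip":0.4},{"travel":[25,0,8],"twist":[0,0,0],"grip":0.4},{"travel":[15,0,5],"twist":[0,0,0],"grip":0.4}]'

```text
clock: 15.08
ee_pos: [527.3, -204.9, 291.7]
tool_rot: [-90.0, -0.0, -106.4]
wrist_force: [-0.6, 0.4, -3.2]
finger_gap: 0.489
```

Request:
jog_arm --deltas '[{"travel":[0,0,0],"twist":[0,0,0],"grip":0.4},{"travel":[0,0,0],"twist":[0,0,0],"grip":0.4},{"travel":[0,0,0],"twist":[0,0,0],"grip":0.4},{"travel":[0,0,0],"twist":[0,0,0],"grip":0.4},{"travel":[0,0,0],"twist":[0,0,0],"grip":0.4},{"travel":[0,0,0],"twist":[0,0,0],"grip":0.4}]'

```text
clock: 15.82
ee_pos: [528.1, -202.7, 292.2]
tool_rot: [-90.0, -0.0, -106.3]
wrist_force: [0.4, -0.1, -3.5]
finger_gap: 0.487
```

Run:
```python
from h import *
s=sense();print(s['clock'],s['ee_pos'],s['finger_gap'],s['wrist_force'],abs(s['dq']).max())
a=cv2.resize(read_camera('side')[:,:,::-1][70:330,140:420],None,fx=1.5,fy=1.5,interpolation=cv2.INTER_CUBIC)
w=cv2.resize(read_camera('wrist')[:,:,::-1],None,fx=.72,fy=.72)
cv2.imwrite('pics/f6.png',np.hstack([a,cv2.copyMakeBorder(w,0,a.shape[0]-w.shape[0],0,0,0)]))
```

```text
15.825 [ 528.13370046 -202.66690225  292.19068166] 0.4866923403086338 [ 0.40987069 -0.12589492 -3.45876771] 0.11044282222254428
```

View pics/f6.png

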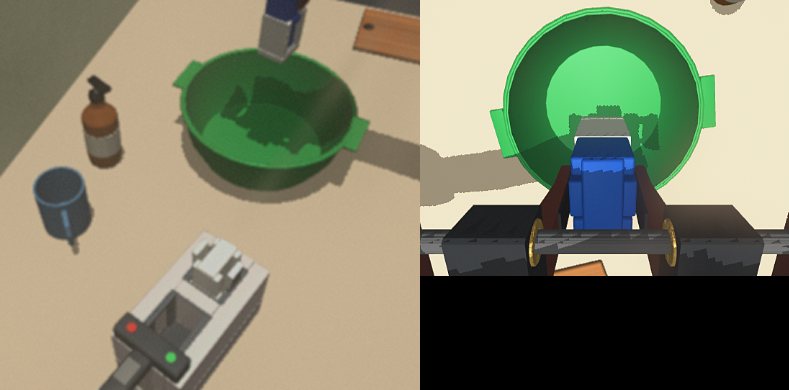

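The cassette is held upright above the bowl and nothing else has moved. Before handing in, I'll check its underside position against the side view, where its bottom shows at about raw pixel (326,105).

Run:
```python
from h import *
for z in(205,221,235): print(z,proj('side',(528,-203,z)))
i=read_camera('top').astype(int);r,g,b=i[...,0],i[...,1],i[...,2]
m=(g>b+40)&(g>r+40);m[:,:280]=0;v,u=np.nonzero(m);print('bowl px',u.min(),u.max(),v.min(),v.max())
j=cv2.imread('pics/top0.png').astype(int);m=(j[...,1]>j[...,0]+40)&(j[...,1]>j[...,2]+40);m[:,:280]=0;v,u=np.nonzero(m);print('bowl px0',u.min(),u.max(),v.min(),v.max())
```

```text
205 [324.10285797 107.36627373]
221 [325.08851425 101.93597982]
235 [325.97428333  97.05599629]
bowl px 298 427 163 324
bowl px0 298 439 163 324
```

```bash
python3 -c "
from plant import *
print(hand_in())"
```

```text
the job is handed in; nothing more can be done
None
```

The blue cassette is out of its bay and held upright over the green bowl, still pinched by its catches. I handed the job in at about 16 s of the 43 s allowed. No verdict was reported.

**First attempt:** the first squeeze closed on nothing, with no contact force. The camera views put the fingertips roughly 15 mm behind the reported TCP, although the description says 19 mm ahead. I went down about 30 mm further with the jaws open, watching the wrist force, and gripped again.

**Last checks:**
- **Grip:** the opening is steady at 0.487 (about 43 mm, slightly under the stated 45 mm pressed home). The wrist carries about 3.5 N, which fits the cassette's weight.
- **Position:** the tool is at (528, −203), and I measured the bowl's centre at (528, −203). I worked out the cassette's underside at about 221 mm, roughly 111 mm above the rim. The side camera agrees to within about 10 mm.
- **Stillness:** the arm is at rest (joint speeds about 0.1°/s).
- **Surroundings:**
  - The white cassette looks seated, and the mug and soap look unmoved.
  - The bowl's visible edges match the first picture; the arm hid its right edge.
  - I did not measure the glass at the end.

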